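Feel for the free check valve and plug it into the pump

TASK

Only one of the three check valves on the bench still has a free shuttle; in the other two it is gummed fast. Pick them up and gently rock or shake them end to end, feeling for the shuttle that slides inside, then push the spigot of that valve into the pump's port until the clip snaps in and the valve sits fully home, without forcing it, and let go. Leave the other two valves lying on the worktop and do not disturb the spectacles.

Things in the scene. Friction and masses are not known exactly. Their poses are not given: they have to be found in the camera images.
- valve_1: one of three check valves that look alike: square aluminium body 96 long, 40 wide, 34 high, hexagonal cap 6 high on top, grooved brass spigot 20 in diameter and 24 long ahead of the +x face, ribbed brass hose barb 23 long behind. It lies on the worktop, spigot roughly away from the robot. Origin: centre of the underside; +x to the spigot, z up; the valve's axis is 17 above the underside
- valve_2: the same as valve_1. Inside each valve (0.45 to 0.62 kg) is a closed chamber with a steel shuttle of 0.2 kg: in one of the three, a different one each time, it slides from end to end along x (36 to 48 of travel) when the valve is tilted by 10 degrees or more, or jerked, and stays there when the valve is level again; in the other two it is stuck at the middle
- valve_3: the same as valve_1 outside; its shuttle may be free or stuck like theirs, and nothing outside shows which
- spigot_1 (a point): centre of the tip of valve_1's spigot, 72 ahead of the valve's origin and 17 above its underside; the tip tapers from 20 to 14 in diameter over its last 6
- spigot_2 (a point): centre of the tip of valve_2's spigot, 72 ahead of the valve's origin and 17 above its underside; the tip tapers from 20 to 14 in diameter over its last 6
- spigot_3 (a point): centre of the tip of valve_3's spigot, 72 ahead of the valve's origin and 17 above its underside; the tip tapers from 20 to 14 in diameter over its last 6
- pump: coolant pump bolted to the worktop: base plate 150 x 100 x 8, aluminium port block 80 wide, 8 to 88 high (clip loop to 101), blue motor behind; a flat rest 34 wide sticks out 60 below the port, its top 33 above the worktop, 2 below the plugged-in valve. Origin: on the worktop below the block's middle; x into the port, away from the robot; the block's front face is 30 before the origin; z up
- port (a point): centre of the port's mouth in the block's front face, 52 above the worktop; axes as the pump's. A level hole along +x, 21 in diameter, 28 deep. About 10 inside it the two legs of a spring clip resist the spigot (8 to 15 N), then snap into its groove as the valve's +x face meets the block: home, with the spigot's tip 24 inside. The fit does not need the valve to be turned
- spectacles: folded green-rimmed spectacles, 22 x 128 x 40, standing on the worktop between the valves and the pump's far side; origin at the centre of the underside

How it is judged:
On the way:
1. the valve with the free shuttle has been lifted and rocked or shaken: its shuttle has slid to one end of its chamber (((distance between shuttle_free_c0 and valve_1 below 0.04 m and height (world z) of valve_1 above 0.03 m and (x of shuttle_free_c0 in the frame of valve_1 below -0.014 m or x of shuttle_free_c0 in the frame of valve_1 above 0.014 m)) or (distance between shuttle_free_c0 and valve_2 below 0.04 m and height (world z) of valve_2 above 0.03 m and (x of shuttle_free_c0 in the frame of valve_2 below -0.014 m or x of shuttle_free_c0 in the frame of valve_2 above 0.014 m)) or (distance between shuttle_free_c0 and valve_3 below 0.04 m and height (world z) of valve_3 above 0.03 m and (x of shuttle_free_c0 in the frame of valve_3 below -0.014 m or x of shuttle_free_c0 in the frame of valve_3 above 0.014 m)))), for 0.1 s.
At the end, for the whole second after the job is handed in: The valve with the free shuttle is plugged into the port by its spigot, home to within 1.5 mm and in line with it; the other two valves lie on the worktop; all released and at rest, the spectacles within 20 mm of where they were ((((x of spigot_1 in the frame of port between 0.0225 and 0.027 m and y of spigot_1 in the frame of port between -0.003 and 0.003 m and z of spigot_1 in the frame of port between -0.003 and 0.003 m and angle between the x axis of valve_1 and the x axis of pump, either way round below 0.1 rad and distance between shuttle_free_c0 and valve_1 below 0.04 m) and height (world z) of valve_2 between -0.01 and 0.025 m and height (world z) of valve_3 between -0.01 and 0.025 m) or ((x of spigot_2 in the frame of port between 0.0225 and 0.027 m and y of spigot_2 in the frame of port between -0.003 and 0.003 m and z of spigot_2 in the frame of port between -0.003 and 0.003 m and angle between the x axis of valve_2 and the x axis of pump, either way round below 0.1 rad and distance between shuttle_free_c0 and valve_2 below 0.04 m) and height (world z) of valve_1 between -0.01 and 0.025 m and height (world z) of valve_3 between -0.01 and 0.025 m) or ((x of spigot_3 in the frame of port between 0.0225 and 0.027 m and y of spigot_3 in the frame of port between -0.003 and 0.003 m and z of spigot_3 in the frame of port between -0.003 and 0.003 m and angle between the x axis of valve_3 and the x axis of pump, either way round below 0.1 rad and distance between shuttle_free_c0 and valve_3 below 0.04 m) and height (world z) of valve_1 between -0.01 and 0.025 m and height (world z) of valve_2 between -0.01 and 0.025 m)) and linear speed of each of valve_1, valve_2, valve_3 below 0.02 m/s); the robot touches nothing.
It fails at once if the spectacles are moved by more than 20 mm (distance of spectacles from where it was at the start of the episode above 0.02 m).
It fails at once if a valve is forced against the pump with more than 60 N (contact force between any of valve_1, valve_2, valve_3 and pump above 60 N).
It fails at once if a valve is shaken, swung or dropped faster than 1 m/s (linear speed of any of valve_1, valve_2, valve_3 above 1 m/s).
It also fails if it takes over 72 s, if anything falls off the work surface, if the arm or the gripper's body presses on something with over 40 N, if the wrist force passes 120 N, or if a joint passes its speed limit or range.

ROBOT

A 6-joint arm with a two-finger parallel gripper is mounted at the origin on a cart in front of the work surface, level with it; the furniture and walls round the work are solid. World frame = base frame: x ahead of the robot, y to its left, z up, the work surface at z = 0. Lengths are in m, angles in rad, forces in N, time in s.
With the tool pointing down it reaches from about 0.3 to 0.875 m from the base axis. Payload 6.4 kg.
Tool frame: the origin (TCP) lies where the fingers leave the gripper's body, on its centre line; the fingertips stand 73 mm ahead of it and the grasp point (between the pads) lies 54 mm ahead of it; z points along the fingers, y is the line along which they close (so a half turn about z gives the same grasp; the last joint's range is limited). The gripper opens to 85 mm and grips with 20 to 120 N. Pads are 22 mm wide; open, the fingers measure 114 mm over their backs; the gripper's body (76 mm by 85 mm) begins 54 mm behind the grasp point. The pads swing forward as they close: fully open they stand 13 mm farther back than shut.
Start: joints at [1.109, 0.181, 1.607, -0, 1.354, -0.206], TCP at [0.145, 0.556, 0.304] pointing down, gripper open.
Joint ranges: [-2.99, 2.99], [-0.89, 2.07], [0.3, 2.58], [-1.14, 4.28], [0, 2.63], [-3.12, 3.12]. Speed limits (rad/s): [2.57, 2.57, 3.01, 3.14, 3.14, 3.14].

INTERFACE

Orientations are given as a unit quaternion [w, x, y, z].
In Python, from bench import ctrl gives the robot as it stands.
- The arm moves only by the tool carry_out, never from a script. Its argument "steps" is one flat list of numbers, 7 for each row, row after row: the shift along the tool's x, y, z in m, then the turn, a rotation vector about the tool's x, y, z in rad, then the opening, from 0 (shut) to 1 (fully open). In form: [dx, dy, dz, wx, wy, wz, claw, dx, dy, dz, wx, wy, wz, claw, ...]. A call has 1 to 20 rows; each row is the pose to reach, as a shift and turn from the pose commanded when the call began, along the tool's axes at that moment; what a row does not reach only later rows make up. A row lasts 1/10 s, in which the tool goes at most 50 mm and 8.59 degrees, less where a joint would pass 70% of its speed; a pose out of reach is approached as far as the arm can. A call with a gripper value outside its range is refused whole. The fingers move at their own pace and stop on an object; the grip force is fixed at half the most. Time passes only in rows, so rows that repeat a pose let the fingers close. It gives the time, the measured TCP pose, the force, the opening and the grip force at its end, in the units of the state.
- ctrl.get_obs(): the state, without advancing time (a new reading comes with each control period).
- ctrl.camera(name): name is "scene" or "top" or "wrist"; returns the picture (420x560x3 uint8, red, green, blue); there is no depth.
- ctrl.camera_params(name): a dict with "vertical_fov" (degrees; the focal length in pixels is half the picture's height over the tangent of half this angle, whatever the lens; pixels are square), "cx", "cy" (the principal point, pixels), "cam_to_world" (4x4, takes a point from camera to world coordinates); the wrist camera has in their place "hand_eye" (4x4, takes a point from camera to tool coordinates, whose origin is the TCP and whose axes are the flange's). Camera axes: x right, y down, z forward; pixel columns grow to the right and rows downward; lengths in m; the calibration is good to about 2 mm. A picture is of the moment at which its call begins: read the wrist's pose just before it. camera_params takes no time and is no camera call.
- ctrl.hand_in(): hands the job in; it is judged then, once.
The state is a dict: "time_s": time; "q": joint angles; "dq": joint speeds; "joint_efforts": joint torques, N m; "eef_pos": TCP position; "eef_rot": TCP orientation; "wrist_force": force on the tool from outside, world axes, zero at the start; "torque": the same for the moment, N m; "opening": opening from 0.0 (shut) to 1.0 (fully open); "grasp_force": force on a finger pad.
Only numpy, scipy, OpenCV 4.12 (cv2) and the standard library are available. Lean on these libraries where they do the work, as an engineer would, in place of code of your own. Each camera call takes 0.05 s, during which the arm holds its last target. There are 200 camera calls.

## Working session

There is one attempt and no reset: what is moved stays moved. The work goes in short steps, Python scripts to look and compute and a tool call to move; the robot and the scene stay as the last step left them, time stands still between calls to the robot, and variables do not carry over. Pictures are saved under pics/ and viewed, at most 10 in all, crops included, and the job is handed in when it is done.

Besides the shell and the picture viewer there is one more tool, called after "Call:" as name(argument=value, ...), one argument or row to a line, values as JSON. carry_out: Moves the arm, as the interface text tells. Its arguments: {"type":"object","properties":{"steps":{"type":"array"}},"required":["steps"]}

```bash
ls; mkdir -p pics; python3 - <<'E'
from bench import ctrl
import cv2,numpy as np
for n in ["scene","top"]:
    p=ctrl.camera_params(n); print(n,p)
    cv2.imwrite(f"pics/{n}0.png",ctrl.camera(n)[:,:,::-1])
print(ctrl.camera_params("wrist")); print(ctrl.get_obs())
E
```

```text
pics
scene {'vertical_fov': 56.89126817372442, 'cx': 277.68612760186903, 'cy': 209.25565154891675, 'cam_to_world': array([[ 0.89078034, -0.25016635,  0.37937737,  0.23244716],
       [-0.45394191, -0.45099795,  0.76846444, -0.74825228],
       [-0.02114552, -0.8567483 , -0.5153011 ,  0.52343497],
       [ 0.        ,  0.        ,  0.        ,  1.        ]])}
top {'vertical_fov': 46.00177664711718, 'cx': 270.19168849907516, 'cy': 214.24855309307955, 'cam_to_world': array([[ 0.07425779, -0.97527386,  0.20815061,  0.30827122],
       [-0.99722751, -0.07161594,  0.02021014, -0.09288986],
       [-0.00480352, -0.20907427, -0.97788797,  1.25113532],
       [ 0.        ,  0.        ,  0.        ,  1.        ]])}
{'vertical_fov': 70.18196738371894, 'cx': 270.5843399941365, 'cy': 207.48726164144944, 'hand_eye': array([[ 1.36202043e-03, -9.49823670e-01, -3.12782898e-01,
         8.08702093e-02],
       [ 9.99999063e-01,  1.33592038e-03,  2.97747597e-04,
         1.06714572e-03],
       [ 1.35045333e-04, -3.12783010e-01,  9.49824600e-01,
        -6.93999777e-02],
       [ 0.00000000e+00,  0.00000000e+00,  0.00000000e+00,
         1.00000000e+00]])}
{'time_s': 0.1, 'q': array([ 1.10868932e+00,  1.81498528e-01,  1.60786547e+00, -5.93760761e-05,
        1.35376630e+00, -2.06305451e-01]), 'dq': array([-0.00190987, -0.00085822, -0.00218354,  0.00040454, -0.00058094,
        0.00026442]), 'joint_efforts': array([ 1.89424818e-04, -4.45884311e+01, -3.52234840e+01, -3.17947361e-04,
        4.16128270e-03,  1.06326075e-05]), 'eef_pos': array([0.14532303, 0.55596015, 0.30307683]), 'eef_rot': array([-2.24805061e-04,  1.27545949e-01,  9.91832364e-01, -7.35790240e-04]), 'wrist_force': array([-0.24547386,  0.1683587 ,  1.1304638 ]), 'torque': array([0.01885513, 0.02044688, 0.01679645]), 'grasp_force': 0.0, 'opening': 0.9995419368573553}
```

View pics/top0.png

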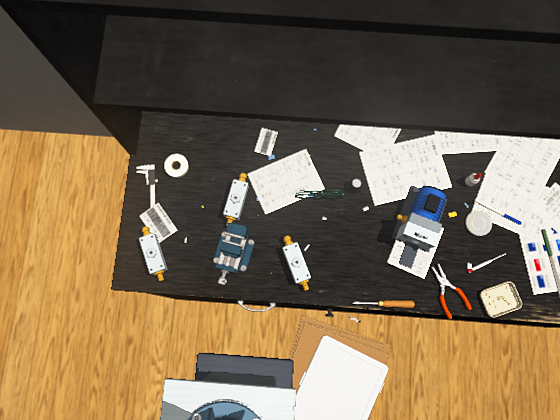

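View pics/scene0.png

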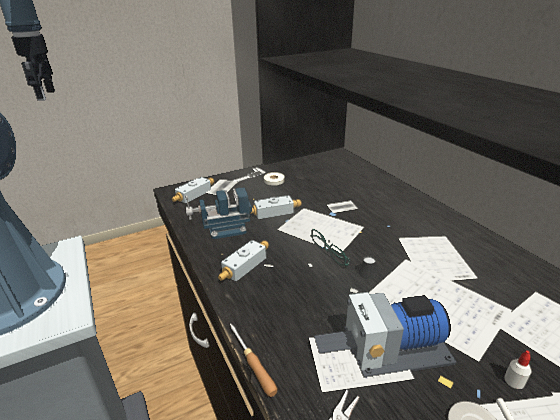

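Top view: valves at about (238,198), (151,253) and (297,262), with a vise at (233,250). Spectacles are at (318,194) and the pump block at (420,225). I'll zoom in for measurement.

```bash
cat > h.py <<'E'
import numpy as np
def ray(p,uv,T=None):
    f=210/np.tan(np.radians(p["vertical_fov"]/2)); T=p["cam_to_world"] if T is None else T
    d=np.array([(uv[0]-p["cx"])/f,(uv[1]-p["cy"])/f,1.]); return T[:3,3],T[:3,:3]@d
def atz(p,uv,z,T=None):
    o,d=ray(p,uv,T); return o+d*(z-o[2])/d[2]
def proj(p,X,T=None):
    f=210/np.tan(np.radians(p["vertical_fov"]/2)); T=p["cam_to_world"] if T is None else T
    c=T[:3,:3].T@(np.array(X)-T[:3,3]); return np.array([c[0]/c[2]*f+p["cx"],c[1]/c[2]*f+p["cy"]])
E
python3 - <<'E'
from bench import ctrl
import cv2,numpy as np
from h import *
im=cv2.imread("pics/top0.png")
a=cv2.resize(im[160:290,125:325],None,fx=4,fy=4,interpolation=cv2.INTER_CUBIC)
cv2.imwrite("pics/topA.png",a)
b=cv2.resize(im[170:290,370:470],None,fx=5,fy=5,interpolation=cv2.INTER_CUBIC)
cv2.imwrite("pics/topB.png",b)
p=ctrl.camera_params("top")
for uv in [(238,198),(151,253),(297,262)]: print(atz(p,uv,.034))
E
```

```text
[0.60336929 0.01676558 0.034     ]
[0.44782122 0.21946927 0.034     ]
[ 0.45217839 -0.14256202  0.034     ]
```

View pics/topA.png

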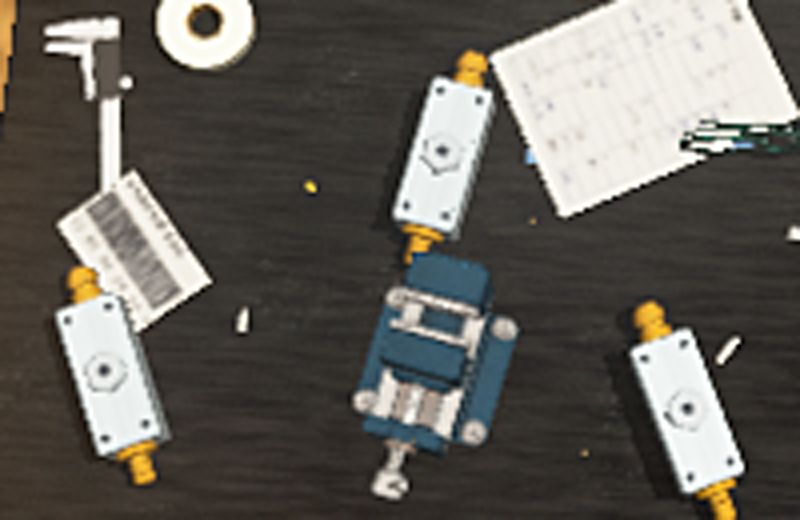

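View pics/topB.png

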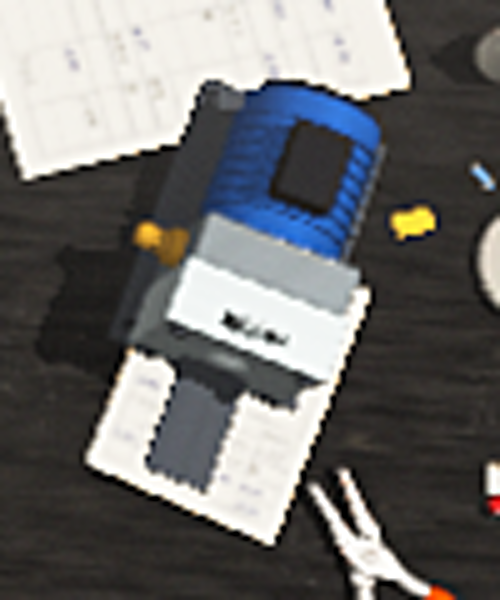

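Top crop A: valve screws are at about (440,90)/(478,100)/(406,205)/(445,215), (68,320)/(108,308)/(105,438)/(146,424) and (643,355)/(685,344)/(685,482)/(728,468). Crop B: block top front edge runs (168,318)-(325,380), and the rest's front end is (148,468)-(207,492).

```bash
python3 - <<'E'
from bench import ctrl
from h import *
p=ctrl.camera_params("top")
A=lambda u:(u[0]/4-.5+.125+125,u[1]/4-.375+160)
B=lambda u:(u[0]/5-.4+370,u[1]/5-.4+170)
V=[[(440,90),(478,100),(406,205),(445,215)],[(68,320),(108,308),(105,438),(146,424)],[(643,355),(685,344),(685,482),(728,468)]]
for v in V:
    P=np.array([atz(p,A(u),.034) for u in v])[:,:2]; d=(P[0]+P[1]-P[2]-P[3])/2
    print("valve c",P.mean(0).round(4),"yaw",np.arctan2(d[1],d[0]),"len",np.linalg.norm(d),"w",np.linalg.norm(P[0]-P[1]))
a,b=[atz(p,B(u),.088)[:2] for u in[(168,318),(325,380)]]
d=b-a; print("block front",a,b,np.linalg.norm(d),"mid",(a+b)/2,"yaw",np.arctan2(d[1],d[0])+np.pi/2)
a,b=[atz(p,B(u),.033)[:2] for u in[(148,468),(207,492)]]
d=b-a; print("rest end",a,b,np.linalg.norm(d),"mid",(a+b)/2,"yaw",np.arctan2(d[1],d[0])+np.pi/2)
for u in [(690,135),(800,125)]: print("spec",atz(p,A(u),.02))
E
```

```text
valve c [0.6037 0.0239] yaw -0.18772918395690913 len 0.07769203001153518 w 0.02521657556323748
valve c [0.4487 0.2189] yaw 0.4280496983094031 len 0.07772752859044232 w 0.02570189035334619
valve c [ 0.4505 -0.14  ] yaw 0.39046391352538884 len 0.08147999361972673 w 0.026984390797721896
block front [ 0.53302398 -0.38821362] [ 0.50864924 -0.46282763] 0.0784944416999471 mid [ 0.52083661 -0.42552062] yaw -0.31574865341854297
rest end [ 0.4678886  -0.39373574] [ 0.45819627 -0.42285499] 0.03068993128920445 mid [ 0.46304244 -0.40829537] yaw -0.3213152393005043
spec [ 0.63004114 -0.13233898  0.02      ]
spec [ 0.64181529 -0.2023751   0.02      ]
```

```bash
cat >> h.py <<'E'
from scipy.spatial.transform import Rotation as R
def rot(yaw,pitch=0):  # tool down, tool x at 'yaw'+pi  (valve yaw); 
    x=-np.array([np.cos(yaw),np.sin(yaw),0]); z=np.array([0,0,-1.]); y=np.cross(z,x)
    return R.from_matrix(np.c_[x,y,z])*R.from_rotvec([0,pitch,0])
def rel(obs,pos,yaw,pitch=0):
    w,x,y,z=obs["eef_rot"]; C=R.from_quat([x,y,z,w])
    d=C.inv().apply(np.array(pos)-obs["eef_pos"]); r=(C.inv()*rot(yaw,pitch)).as_rotvec()
    print("pos",np.round(obs["eef_pos"],4),"->",pos,"rel",np.r_[d,r].round(4).tolist())
E
python3 - <<'E'
from bench import ctrl
from h import *
o=ctrl.get_obs()
rel(o,[.449,.219,.18],.428); rel(o,[.449,.219,.073],.428)
E
```

```text
pos [0.1453 0.556  0.3031] -> [0.449, 0.219, 0.18] rel [-0.3791, -0.249, 0.1234, -0.0014, -0.0008, -0.6838]
pos [0.1453 0.556  0.3031] -> [0.449, 0.219, 0.073] rel [-0.3791, -0.2488, 0.2304, -0.0014, -0.0008, -0.6838]
```

Call:
carry_out(
  steps=[-0.379,-0.249,0.123,-0.001,-0.001,-0.684,1,-0.379,-0.249,0.123,-0.001,-0.001,-0.684,1,-0.379,-0.249,0.123,-0.001,-0.001,-0.684,1,-0.379,-0.249,0.123,-0.001,-0.001,-0.684,1,-0.379,-0.249,0.123,-0.001,-0.001,-0.684,1,-0.379,-0.249,0.123,-0.001,-0.001,-0.684,1,-0.379,-0.249,0.123,-0.001,-0.001,-0.684,1,-0.379,-0.249,0.123,-0.001,-0.001,-0.684,1,-0.379,-0.249,0.123,-0.001,-0.001,-0.684,1,-0.379,-0.249,0.123,-0.001,-0.001,-0.684,1,-0.379,-0.249,0.123,-0.001,-0.001,-0.684,1,-0.379,-0.249,0.123,-0.001,-0.001,-0.684,1,-0.379,-0.249,0.163,-0.001,-0.001,-0.684,1,-0.379,-0.249,0.2,-0.001,-0.001,-0.684,1,-0.379,-0.249,0.23,-0.001,-0.001,-0.684,1,-0.379,-0.249,0.23,-0.001,-0.001,-0.684,1],
)

```text
time_s: 1.7
eef_pos: [0.445, 0.22, 0.0705]
eef_rot: [-0.004, -0.213, 0.977, 0.001]
wrist_force: [0.2, 0.3, -0.4]
opening: 0.997
grasp_force: 0.0
```

Call:
carry_out(
  steps=[0,0,0,0,0,0,0,0,0,0,0,0,0,0,0,0,0,0,0,0,0,0,0,0,0,0,0,0,0,0,0,0,0,0,0,0,0,0,0,0,0,0,0,0,-0.02,0,0,0,0,0,0,-0.05,0,0,0,0,0,0,-0.08,0,0,0,0,0,0,-0.11,0,0,0,0,0,0,-0.13,0,0,0,0,0,0,-0.13,0,0,0,0,0,0,-0.13,0,0,0,0,0,0,-0.13,0,0,0,0,0,0,-0.13,0,0,0,0],
)

```text
time_s: 3.2
eef_pos: [0.448, 0.2191, 0.2022]
eef_rot: [-0.001, -0.212, 0.977, 0.0]
wrist_force: [-0.1, -0.1, -5.4]
opening: 0.458
grasp_force: 62.4
```

```bash
cat >> h.py <<'E'
def feel(c):
    o=c.get_obs(); w,x,y,z=o["eef_rot"]; C=R.from_quat([x,y,z,w])
    print(o["time_s"],"pos",o["eef_pos"].round(4),"rv-tilt",C.as_matrix()[2].round(3),"F",o["wrist_force"].round(2),"Mtool",C.inv().apply(o["torque"]).round(4),"M",o["torque"].round(4),"open",round(o["opening"],3),round(o["grasp_force"],1))
    return o
E
python3 -c "
from bench import ctrl
from h import *
feel(ctrl)"
```

```text
3.2 pos [0.448  0.2191 0.2022] rv-tilt [ 0.002  0.001 -1.   ] F [-0.08 -0.06 -5.44] Mtool [ 0.0068 -0.0148 -0.0256] M [ 0.     -0.0164  0.0256] open 0.458 62.4
```

Call:
carry_out(
  steps=[0,0,0,0,0.15,0,0,0,0,0,0,0.3,0,0,0,0,0,0,0.3,0,0,0,0,0,0,0.3,0,0,0,0,0,0,0.3,0,0,0,0,0,0,0.3,0,0,0,0,0,0,0.15,0,0,0,0,0,0,0,0,0,0,0,0,0,0,0,0,0,0,0,0,0,0,0,0,0,0,0,0,0,0,0,0,0,0,0,0,0],
)

```text
time_s: 4.4
eef_pos: [0.4499, 0.2195, 0.2042]
eef_rot: [0.0, -0.212, 0.977, 0.0]
wrist_force: [-0.6, 0.1, -4.6]
opening: 0.456
grasp_force: 62.0
```

```bash
python3 -c "
from bench import ctrl
from h import *
feel(ctrl)"
```

```text
4.4 pos [0.4499 0.2195 0.2042] rv-tilt [-0.  0. -1.] F [-0.61  0.09 -4.64] Mtool [-0.0127 -0.0068 -0.0283] M [ 0.0144 -0.0009  0.0284] open 0.456 62.0
```

Call:
carry_out(
  steps=[0,0,0,0,-0.15,0,0,0,0,0,0,-0.3,0,0,0,0,0,0,-0.3,0,0,0,0,0,0,-0.3,0,0,0,0,0,0,-0.3,0,0,0,0,0,0,-0.3,0,0,0,0,0,0,-0.15,0,0,0,0,0,0,0,0,0,0,0,0,0,0,0,0,0,0,0,0,0,0,0,0,0,0,0,0,0,0,0,0,0,0,0,0,0],
)

```text
time_s: 5.6
eef_pos: [0.4484, 0.2193, 0.2038]
eef_rot: [0.001, -0.212, 0.977, 0.001]
wrist_force: [-0.2, 1.3, -5.3]
opening: 0.459
grasp_force: 62.3
```

```bash
python3 -c "
from bench import ctrl
from h import *
o=feel(ctrl)
rel(o,[.445,.22,.0715],.428)"
```

```text
5.6 pos [0.4484 0.2193 0.2038] rv-tilt [-0.002  0.001 -1.   ] F [-0.2   1.3  -5.31] Mtool [ 0.0058 -0.0291  0.0183] M [ 0.0068 -0.0289 -0.0183] open 0.459 62.3
pos [0.4484 0.2193 0.2038] -> [0.445, 0.22, 0.0715] rel [0.0031, 0.002, 0.1323, 0.0007, 0.0025, 0.0002]
```

Moment change is about 0.02 N·m, well under the 0.08 or so expected, so this shuttle is probably stuck. I'll put it back.

Call:
carry_out(
  steps=[0,0,0.03,0,0,0,0,0,0,0.06,0,0,0,0,0,0,0.09,0,0,0,0,0,0,0.115,0,0,0,0,0,0,0.126,0,0,0,0,0,0,0.131,0,0,0,0,0,0,0.132,0,0,0,0,0,0,0.132,0,0,0,0,0,0,0.132,0,0,0,1,0,0,0.132,0,0,0,1,0,0,0.132,0,0,0,1,0,0,0.132,0,0,0,1,0,0,0.09,0,0,0,1,0,0,0.04,0,0,0,1,0,0,-0.01,0,0,0,1,0,0,-0.03,0,0,0,1,0,0,-0.03,0,0,0,1],
)

```text
time_s: 7.3
eef_pos: [0.4512, 0.2199, 0.238]
eef_rot: [0.005, -0.213, 0.977, 0.0]
wrist_force: [-0.1, -0.4, 0.4]
opening: 1.001
grasp_force: 0.0
```

```bash
python3 - <<'E'
from bench import ctrl
from h import *
o=feel(ctrl)
rel(o,[.4505,-.14,.23],.39);rel(o,[.4505,-.14,.073],.39)
E
```

```text
7.3 pos [0.4512 0.2199 0.238 ] rv-tilt [-0.009 -0.001 -1.   ] F [-0.13 -0.37  0.37] Mtool [-0.0211  0.0028 -0.0321] M [0.0178 0.0112 0.0323] open 1.001 0.0
pos [0.4512 0.2199 0.238 ] -> [0.4505, -0.14, 0.23] rel [0.1502, -0.3271, 0.007, -0.0009, 0.0093, 0.0384]
pos [0.4512 0.2199 0.238 ] -> [0.4505, -0.14, 0.073] rel [0.1517, -0.3269, 0.164, -0.0009, 0.0093, 0.0384]
```

Call:
carry_out(
  steps=[0.151,-0.327,0.007,0,0.003,0.038,1,0.151,-0.327,0.007,0,0.003,0.038,1,0.151,-0.327,0.007,0,0.003,0.038,1,0.151,-0.327,0.007,0,0.003,0.038,1,0.151,-0.327,0.007,0,0.003,0.038,1,0.151,-0.327,0.007,0,0.003,0.038,1,0.151,-0.327,0.007,0,0.003,0.038,1,0.151,-0.327,0.007,0,0.003,0.038,1,0.151,-0.327,0.007,0,0.003,0.038,1,0.151,-0.327,0.05,0,0.003,0.038,1,0.151,-0.327,0.1,0,0.003,0.038,1,0.151,-0.327,0.14,0,0.003,0.038,1,0.151,-0.327,0.164,0,0.003,0.038,1,0.151,-0.327,0.164,0,0.003,0.038,1,0.151,-0.327,0.164,0,0.003,0.038,1],
)

```text
time_s: 8.8
eef_pos: [0.4474, -0.1391, 0.0693]
eef_rot: [-0.002, -0.195, 0.981, 0.001]
wrist_force: [0.4, -0.3, 0.5]
opening: 1.005
grasp_force: 0.0
```

Call:
carry_out(
  steps=[0,0,0,0,0,0,0,0,0,0,0,0,0,0,0,0,0,0,0,0,0,0,0,0,0,0,0,0,0,0,0,0,0,0,0,0,0,0,0,0,0,0,0,0,-0.02,0,0,0,0,0,0,-0.05,0,0,0,0,0,0,-0.08,0,0,0,0,0,0,-0.11,0,0,0,0,0,0,-0.13,0,0,0,0,0,0,-0.13,0,0.15,0,0,0,0,-0.13,0,0.3,0,0,0,0,-0.13,0,0.3,0,0,0,0,-0.13,0,0.3,0,0,0,0,-0.13,0,0.3,0,0,0,0,-0.13,0,0.15,0,0,0,0,-0.13,0,0,0,0,0,0,-0.13,0,0,0,0,0,0,-0.13,0,0,0,0,0,0,-0.13,0,0,0,0],
)

```text
invalid input
```

```bash
python3 -c "
from bench import ctrl
from h import *
feel(ctrl)"
```

```text
8.8 pos [ 0.4474 -0.1391  0.0693] rv-tilt [ 0.003  0.002 -1.   ] F [ 0.45 -0.27  0.46] Mtool [-0.0149 -0.0361 -0.0498] M [ 0.0277 -0.0277  0.0497] open 1.005 0.0
```

Call:
carry_out(
  steps=[0,0,0,0,-0.15,0,0,0,0,0,0,-0.3,0,0,0,0,0,0,-0.3,0,0,0,0,0,0,-0.3,0,0,0,0,0,0,-0.3,0,0,0,0,0,0,-0.3,0,0,0,0,0,0,-0.15,0,0,0,0,0,0,0,0,0,0,0,0,0,0,0,0,0,0,0,0,0,0,0,0,0,0,0,0,0,0,0,0,0,0,0,0,0],
)

```text
time_s: 10.0
eef_pos: [0.4519, -0.1429, 0.0739]
eef_rot: [0.003, -0.194, 0.981, -0.004]
wrist_force: [-0.2, -3.7, 12.7]
opening: 0.463
grasp_force: 61.7
```

```bash
python3 -c "
from bench import ctrl
from h import *
feel(ctrl)"
```

```text
10.0 pos [ 0.4519 -0.1429  0.0739] rv-tilt [-0.004 -0.009 -1.   ] F [-0.22 -3.73 12.73] Mtool [ 0.3903 -0.4977  0.1343] M [-0.1705 -0.6097 -0.1314] open 0.463 61.7
```

The lift call had 21 rows and was refused, so the next call tilted the gripper at the table as it closed on the valve. I'll reopen to let the valve lie flat, then regrip and lift.

Call:
carry_out(
  steps=[0,0,0,0,0,0,1,0,0,0,0,0,0,1,0,0,0,0,0,0,1,0,0,0,0,0,0,1,0,0,0,0,0,0,0,0,0,0,0,0,0,0,0,0,0,0,0,0,0,0,0,0,0,0,0,0,0,0,0,0,0,0,0],
)

```text
time_s: 10.9
eef_pos: [0.4488, -0.1416, 0.0712]
eef_rot: [-0.0, -0.194, 0.981, -0.001]
wrist_force: [-3.5, 0.8, 16.2]
opening: 0.457
grasp_force: 68.6
```

```bash
python3 -c "
from bench import ctrl
from h import *
feel(ctrl)"
```

```text
10.9 pos [ 0.4488 -0.1416  0.0712] rv-tilt [ 0.001 -0.002 -1.   ] F [-3.46  0.8  16.23] Mtool [-0.4978  0.4496 -0.1399] M [0.2892 0.6055 0.1389] open 0.457 68.6
```

Call:
carry_out(
  steps=[0,0,-0.02,0,0,0,0,0,0,-0.05,0,0,0,0,0,0,-0.08,0,0,0,0,0,0,-0.11,0,0,0,0,0,0,-0.13,0,0,0,0,0,0,-0.13,0,0.15,0,0,0,0,-0.13,0,0.3,0,0,0,0,-0.13,0,0.3,0,0,0,0,-0.13,0,0.3,0,0,0,0,-0.13,0,0.3,0,0,0,0,-0.13,0,0.15,0,0,0,0,-0.13,0,0,0,0,0,0,-0.13,0,0,0,0,0,0,-0.13,0,0,0,0,0,0,-0.13,0,0,0,0],
)

```text
time_s: 12.4
eef_pos: [0.4478, -0.141, 0.1998]
eef_rot: [-0.002, -0.194, 0.981, -0.0]
wrist_force: [0.1, -0.1, -5.1]
opening: 0.463
grasp_force: 62.6
```

```bash
python3 -c "
from bench import ctrl
from h import *
feel(ctrl)"
```

```text
12.4 pos [ 0.4478 -0.141   0.1998] rv-tilt [ 0.004  0.    -1.   ] F [ 0.1  -0.05 -5.14] Mtool [-0.0081 -0.0068 -0.0139] M [ 0.0101 -0.0032  0.0139] open 0.463 62.6
```

Call:
carry_out(
  steps=[0,0,0,0,-0.15,0,0,0,0,0,0,-0.3,0,0,0,0,0,0,-0.3,0,0,0,0,0,0,-0.3,0,0,0,0,0,0,-0.3,0,0,0,0,0,0,-0.3,0,0,0,0,0,0,-0.15,0,0,0,0,0,0,0,0,0,0,0,0,0,0,0,0,0,0,0,0,0,0,0,0,0,0,0,0,0,0,0,0,0,0,0,0,0],
)

```text
time_s: 13.6
eef_pos: [0.4472, -0.1406, 0.1993]
eef_rot: [-0.0, -0.193, 0.981, 0.001]
wrist_force: [-0.4, -0.0, -5.6]
opening: 0.46
grasp_force: 62.8
```

```bash
python3 -c "
from bench import ctrl
from h import *
feel(ctrl)"
```

```text
13.6 pos [ 0.4472 -0.1406  0.1993] rv-tilt [ 0.001  0.001 -1.   ] F [-0.38 -0.03 -5.61] Mtool [-0.0626 -0.0504  0.0012] M [ 0.077  -0.0229 -0.0013] open 0.46 62.8
```

Ambiguous at this noise level, so I'll average several readings.

```bash
cat >> h.py <<'E'
def avg(c,n=10):
    L=[]
    for i in range(n):
        o=c.get_obs(); w,x,y,z=o["eef_rot"]; C=R.from_quat([x,y,z,w])
        L.append(np.r_[C.inv().apply(o["torque"]),o["wrist_force"]]); c.camera("wrist")
    L=np.array(L); print(o["time_s"],"mean",L.mean(0).round(4),"std",L.std(0).round(4))
E
python3 -c "
from bench import ctrl
from h import *
avg(ctrl)"
```

```text
14.05 mean [-8.5000e-03 -7.1900e-02 -3.9000e-03  6.8300e-02  1.2320e-01 -5.3178e+00] std [0.0325 0.0284 0.0212 0.3479 0.4877 0.3705]
```

Call:
carry_out(
  steps=[0,0,0,0,0.15,0,0,0,0,0,0,0.3,0,0,0,0,0,0,0.35,0,0,0,0,0,0,0.35,0,0,0,0,0,0,0.35,0,0,0,0,0,0,0.35,0,0,0,0,0,0,0.35,0,0,0,0,0,0,0.2,0,0,0,0,0,0,0.05,0,0,0,0,0,0,0,0,0,0,0,0,0,0,0,0,0,0,0,0,0,0,0],
)

```text
time_s: 15.3
eef_pos: [0.4474, -0.1411, 0.1999]
eef_rot: [-0.001, -0.193, 0.981, -0.0]
wrist_force: [1.1, -0.0, -6.0]
opening: 0.46
grasp_force: 62.7
```

```bash
python3 -c "
from bench import ctrl
from h import *
avg(ctrl)
o=feel(ctrl)
rel(o,[.4488,-.1416,.0725],.39)"
```

```text
15.75 mean [-7.7000e-03 -8.4000e-03  1.4100e-02  3.8900e-02  1.9000e-03 -5.4803e+00] std [0.0293 0.0302 0.0364 0.5209 0.6538 0.5142]
15.8 pos [ 0.4479 -0.1405  0.1994] rv-tilt [ 0.002  0.001 -1.   ] F [-0.87  0.14 -5.6 ] Mtool [-0.0504 -0.006  -0.0044] M [0.0489 0.0136 0.0043] open 0.46 62.7
pos [ 0.4479 -0.1405  0.1994] -> [0.4488, -0.1416, 0.0725] rel [-0.0007, -0.0015, 0.1269, 0.0008, -0.0021, 0.0006]
```

Call:
carry_out(
  steps=[0,0,0,0,-0.15,0,0,0,0,0,0,-0.3,0,0,0,0,0,0,-0.35,0,0,0,0,0,0,-0.35,0,0,0,0,0,0,-0.35,0,0,0,0,0,0,-0.35,0,0,0,0,0,0,-0.35,0,0,0,0,0,0,-0.2,0,0,0,0,0,0,-0.05,0,0,0,0,0,0,0,0,0,0,0,0,0,0,0,0,0,0,0,0,0,0,0],
)

```text
time_s: 17.0
eef_pos: [0.4481, -0.14, 0.1992]
eef_rot: [-0.0, -0.194, 0.981, 0.001]
wrist_force: [-0.1, -0.5, -5.4]
opening: 0.462
grasp_force: 62.7
```

```bash
python3 -c "
from bench import ctrl
from h import *
avg(ctrl,20)
o=feel(ctrl)
import cv2
cv2.imwrite('pics/w1.png',ctrl.camera('wrist')[:,:,::-1])
u=np.array([np.cos(-.318),np.sin(-.318)]); P=np.array([.5205,-.4265])
t=P-u*(.072+.05); print(t)
rel(o,[t[0],t[1],.199],-.318)"
```

```text
17.95 mean [-2.7100e-02 -7.0400e-02  2.3000e-03 -1.2430e-01 -2.9800e-02 -5.5745e+00] std [0.0303 0.0307 0.0275 0.483  0.5234 0.3679]
18.0 pos [ 0.4478 -0.1406  0.1995] rv-tilt [ 0.002  0.001 -1.   ] F [ 0.07  0.88 -5.19] Mtool [ 0.0206 -0.0744  0.0133] M [ 0.0092 -0.0766 -0.0133] open 0.461 62.7
[ 0.40461676 -0.38835457]
pos [ 0.4478 -0.1406  0.1995] -> [np.float64(0.40461675641768613), np.float64(-0.388354569646652), 0.199] rel [0.1342, -0.2127, 0.0006, -0.0, -0.0019, 0.7082]
```

View pics/w1.png

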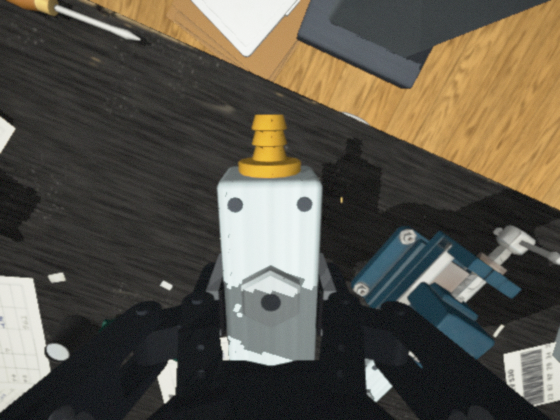

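The picture shows the valve centred in the grip: rear screws at (235,205) and (304,204), cap centre at (271,302). Averaged moments repeat at -0.071 vs -0.008 N·m with the right sign, so this is the free valve.

```bash
python3 - <<'E'
from bench import ctrl
from h import *
p=ctrl.camera_params("wrist"); H=p["hand_eye"]
print("cap",atz(p,(270.5,302),.0315,H)); print("screws",[atz(p,u,.0375,H).round(4) for u in[(235,205),(304,204)]])
print("rear top edge",atz(p,(270,183),.0375,H),atz(p,(270,171),.0375,H))
E
```

```text
cap [0.00744351 0.00117127 0.0315    ]
screws [array([ 0.0459, -0.0122,  0.0375]), array([0.0463, 0.0137, 0.0375])]
rear top edge [0.0543961  0.00092829 0.0375    ] [0.05884929 0.00092496 0.0375    ]
```

Call:
carry_out(
  steps=[0.012,-0.019,0,0,0,0.07,0,0.024,-0.039,0,0,0,0.14,0,0.037,-0.058,0,0,0,0.21,0,0.049,-0.077,0,0,0,0.28,0,0.061,-0.097,0,0,0,0.35,0,0.073,-0.116,0,0,0,0.42,0,0.085,-0.135,0,0,0,0.49,0,0.098,-0.155,0,0,0,0.56,0,0.11,-0.174,0,0,0,0.63,0,0.122,-0.194,0,0,0,0.69,0,0.134,-0.213,0,0,0,0.708,0,0.134,-0.213,0.03,0,0,0.708,0,0.134,-0.213,0.06,0,0,0.708,0,0.134,-0.213,0.08,0,0,0.708,0,0.134,-0.213,0.09,0,0,0.708,0,0.134,-0.213,0.092,0,0,0.708,0,0.134,-0.213,0.092,0,0,0.708,0,0.134,-0.213,0.092,0,0,0.708,0],
)

```text
time_s: 19.85
eef_pos: [0.4054, -0.3894, 0.109]
eef_rot: [-0.0, 0.158, 0.987, -0.001]
wrist_force: [-0.5, -0.0, -5.5]
opening: 0.462
grasp_force: 62.4
```

```bash
python3 - <<'E'
from bench import ctrl
from h import *
import cv2
o=feel(ctrl)
s=ctrl.camera("scene")[:,:,::-1]; t=ctrl.camera("top")[:,:,::-1]
cv2.imwrite("pics/s1.png",s);cv2.imwrite("pics/t1.png",t)
P=np.array([.5205,-.4265,.052]);ps=ctrl.camera_params("scene");pt=ctrl.camera_params("top")
print("port",proj(ps,P),proj(pt,P))
a=cv2.resize(s[240:400,270:420],None,fx=3.7,fy=3.7,interpolation=cv2.INTER_CUBIC)
b=cv2.resize(t[200:360,370:430],None,fx=3.7,fy=3.7,interpolation=cv2.INTER_CUBIC)
cv2.imwrite("pics/m1.png",np.hstack([a,b])); print(a.shape,b.shape)
E
```

```text
19.85 pos [ 0.4054 -0.3894  0.109 ] rv-tilt [-0.    -0.002 -1.   ] F [-0.54 -0.01 -5.54] Mtool [ 0.0085 -0.0713 -0.0109] M [-0.0303 -0.065   0.011 ] open 0.462 62.4
port [355.61051971 330.00588008] [415.00175741 241.89330653]
(592, 555, 3) (592, 222, 3)
```

View pics/m1.png

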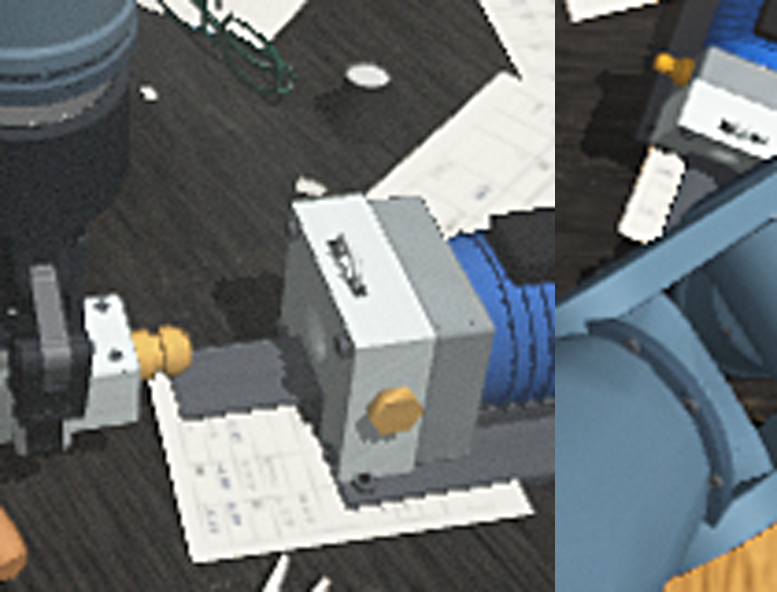

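Crop: port ring at (316,335), i.e. scene px (355.0,330.1), against a predicted (355.6,330.0). Spigot tip is at about (188,351). Now checking the tip prediction.

```bash
python3 - <<'E'
from bench import ctrl
from h import *
o=feel(ctrl); ps=ctrl.camera_params("scene")
u=np.array([np.cos(-.318),np.sin(-.318),0])
for L in (.065,.048,.041):
  q=o["eef_pos"]+u*L; q[2]+=-.0715+.017
  px=proj(ps,q); print(L,q.round(4),px,"crop",(px-[270,240]+.4)*3.7)
# body front face top corners, cap-side
v=np.array([u[1],-u[0],0])
for s in(-1,1):
  q=o["eef_pos"]+u*.041+v*.02*s; q[2]+=-.0715+.034; px=proj(ps,q); print("corner",s,(px-[270,240]+.4)*3.7)
P=np.array([.5205,-.4265]);d=P-o["eef_pos"][:2]; print("along",d@u[:2],"lateral(left+)",d@np.array([-u[1],u[0]]))
for s in(-1,1):
  q=np.r_[P,.088]+v*.04*s; px=proj(ps,q); print("block corner",s,(px-[270,240]+.4)*3.7)
E
```

```text
19.95 pos [ 0.4053 -0.3893  0.109 ] rv-tilt [-0.    -0.002 -1.   ] F [ 0.02 -0.54 -5.57] Mtool [-0.0425 -0.0316 -0.0053] M [ 0.0305 -0.0433  0.0054] open 0.463 62.4
0.065 [ 0.467  -0.4096  0.0545] [320.44013997 334.15490818] crop [188.1085179  349.85316026]
0.048 [ 0.4509 -0.4043  0.0545] [309.53020506 335.66918713] crop [147.74175871 355.45599238]
0.041 [ 0.4442 -0.4021  0.0545] [305.01585985 336.29576996] crop [131.03868143 357.77434886]
corner -1 [121.43570921 291.88588103]
corner 1 [142.53832847 367.97836118]
along 0.12106102185710226 lateral(left+) 0.0006986768072052598
block corner -1 [295.00081046 204.09861967]
block corner 1 [359.92577953 349.63873536]
```

Everything agrees within about 1 mm. The tip is 56 mm from the mouth and needs to come down 2.5 mm.

Call:
carry_out(
  steps=[0,0,0.0025,0,0,0,0,0,0,0.0025,0,0,0,0,-0.01,0,0.0025,0,0,0,0,-0.02,0,0.0025,0,0,0,0,-0.03,0,0.0025,0,0,0,0,-0.038,0,0.0025,0,0,0,0,-0.045,0,0.0025,0,0,0,0,-0.05,0,0.0025,0,0,0,0,-0.053,0,0.0025,0,0,0,0,-0.056,0,0.0025,0,0,0,0,-0.059,0,0.0025,0,0,0,0,-0.061,0,0.0025,0,0,0,0,-0.061,0,0.0025,0,0,0,0,-0.061,0,0.0025,0,0,0,0],
)

```text
time_s: 21.35
eef_pos: [0.4625, -0.4076, 0.105]
eef_rot: [-0.001, 0.158, 0.987, -0.0]
wrist_force: [0.3, 0.3, -5.7]
opening: 0.461
grasp_force: 62.6
```

```bash
cat >> h.py <<'E'
def ins(c):
    o=feel(c); u=np.array([np.cos(-.318),np.sin(-.318)]); d=np.array([.5205,-.4265])-o["eef_pos"][:2]
    n=np.array([-u[1],u[0]]); F=o["wrist_force"]
    print("tip depth mm",1e3*(.065-d@u),"lat",1e3*(d@n),"Fx",F[:2]@u,"Fy",F[:2]@n,"Fz",F[2])
E
python3 -c "
from bench import ctrl
from h import *
ins(ctrl);avg(ctrl,4)"
```

```text
21.35 pos [ 0.4625 -0.4076  0.105 ] rv-tilt [ 0.002 -0.001 -1.   ] F [ 0.33  0.34 -5.75] Mtool [-0.0354 -0.0792  0.0467] M [ 0.0088 -0.0863 -0.0467] open 0.461 62.6
tip depth mm 4.054119012320598 lat 0.20639577103043338 Fx 0.20748183382653154 Fy 0.4256205003637676 Fz -5.745749030274233
21.5 mean [-2.1300e-02 -7.7200e-02  2.3300e-02 -3.8000e-03  1.5880e-01 -4.9726e+00] std [0.0253 0.0159 0.0152 0.435  0.542  0.5228]
```

Call:
carry_out(
  steps=[-0.002,0,-0.0005,0,0,0,0,-0.004,0,-0.001,0,0,0,0,-0.006,0,-0.001,0,0,0,0,-0.006,0,-0.001,0,0,0,0],
)

```text
time_s: 21.95
eef_pos: [0.4688, -0.4096, 0.1061]
eef_rot: [-0.001, 0.158, 0.987, -0.0]
wrist_force: [0.7, 1.2, -5.6]
opening: 0.459
grasp_force: 62.8
```

```bash
python3 -c "
from bench import ctrl
from h import *
ins(ctrl);avg(ctrl,3)"
```

```text
21.95 pos [ 0.4688 -0.4096  0.1061] rv-tilt [ 0.001 -0.001 -1.   ] F [ 0.69  1.17 -5.57] Mtool [-0.0778 -0.0905 -0.0439] M [ 0.0457 -0.1103  0.0439] open 0.459 62.8
tip depth mm 10.590138896653349 lat 0.10459556940745951 Fx 0.28953007217600657 Fy 1.3241597197704067 Fz -5.571115853606722
22.05 mean [-0.1224 -0.1209 -0.0536  0.3981  0.6884 -5.5196] std [0.0407 0.0305 0.0206 0.2827 0.4026 0.3092]
```

Call:
carry_out(
  steps=[-0.0015,0,0,0,0,0,0,-0.003,0,0,0,0,0,0,-0.003,0,0,0,0,0,0],
)

```text
time_s: 22.4
eef_pos: [0.471, -0.4101, 0.1058]
eef_rot: [-0.001, 0.158, 0.987, 0.0]
wrist_force: [-1.8, 2.3, -4.0]
opening: 0.456
grasp_force: 62.9
```

```bash
python3 -c "
from bench import ctrl
from h import *
ins(ctrl);avg(ctrl,3)"
```

```text
22.4 pos [ 0.471  -0.4101  0.1058] rv-tilt [ 0.003 -0.    -1.   ] F [-1.77  2.33 -4.01] Mtool [-0.3472  0.264  -0.1608] M [0.4127 0.1423 0.1598] open 0.456 62.9
tip depth mm 12.85979268463918 lat -0.07478219841469333 Fx -2.4111792025385874 Fy 1.6555065210265696 Fz -4.006117956227166
22.5 mean [-0.3547  0.264  -0.1155 -1.6186  2.5728 -4.4862] std [5.400e-03 3.000e-04 3.240e-02 1.513e-01 3.091e-01 7.479e-01]
```

Call:
carry_out(
  steps=[-0.0015,0.0005,0,0,0,0,0,-0.003,0.0005,0,0,0,0,0,-0.004,0.0005,0,0,0,0,0,-0.004,0.0005,0,0,0,0,0],
)

```text
time_s: 22.95
eef_pos: [0.4749, -0.4114, 0.1059]
eef_rot: [-0.001, 0.158, 0.987, -0.0]
wrist_force: [-2.5, 1.8, -5.5]
opening: 0.457
grasp_force: 62.7
```

```bash
python3 -c "
from bench import ctrl
from h import *
ins(ctrl)"
```

```text
22.95 pos [ 0.4749 -0.4114  0.1059] rv-tilt [ 0.002 -0.001 -1.   ] F [-2.52  1.84 -5.49] Mtool [-0.1262  0.3688 -0.0631] M [0.2354 0.3109 0.0626] open 0.457 62.7
tip depth mm 16.975880635402042 lat -0.13646566676367733 Fx -2.966320924415813 Fy 0.9651824621423156 Fz -5.494170620361661
```

Call:
carry_out(
  steps=[-0.0015,0,0,0,0,0,0,-0.003,0,0,0,0,0,0,-0.003,0,0,0,0,0,0],
)

```text
time_s: 23.25
eef_pos: [0.4783, -0.4124, 0.1059]
eef_rot: [-0.001, 0.158, 0.987, -0.0]
wrist_force: [-1.8, 1.0, -7.3]
opening: 0.462
grasp_force: 62.6
```

```bash
python3 -c "
from bench import ctrl
from h import *
ins(ctrl)"
```

```text
23.25 pos [ 0.4783 -0.4124  0.1059] rv-tilt [ 0.001 -0.001 -1.   ] F [-1.81  1.04 -7.26] Mtool [-0.0814  0.2344 -0.0307] M [0.1506 0.1972 0.0304] open 0.462 62.6
tip depth mm 20.54977070824727 lat -0.2011046609070852 Fx -2.0424826276024812 Fy 0.42532961142960196 Fz -7.258099383385317
```

Call:
carry_out(
  steps=[-0.0015,0,0,0,0,0,0,-0.0025,0,0,0,0,0,0,-0.0025,0,0,0,0,0,0],
)

```text
time_s: 23.55
eef_pos: [0.481, -0.4134, 0.1064]
eef_rot: [-0.0, 0.158, 0.987, -0.001]
wrist_force: [0.5, -0.4, -5.4]
opening: 0.46
grasp_force: 62.7
```

```bash
python3 -c "
from bench import ctrl
from h import *
ins(ctrl)"
```

```text
23.55 pos [ 0.481  -0.4134  0.1064] rv-tilt [ 0.    -0.001 -1.   ] F [ 0.48 -0.38 -5.41] Mtool [ 0.0074 -0.0793 -0.0863] M [-0.0318 -0.0729  0.0864] open 0.46 62.7
tip depth mm 23.345645429853562 lat -0.09414855016997799 Fx 0.5741169030482689 Fy -0.21179765981738996 Fz -5.410089379257294
```

Call:
carry_out(
  steps=[-0.001,0,0,0,0,0,0,-0.0015,0,0,0,0,0,0,-0.0015,0,0,0,0,0,0],
)

```text
time_s: 23.85
eef_pos: [0.4813, -0.4135, 0.1061]
eef_rot: [-0.002, 0.158, 0.987, -0.0]
wrist_force: [-4.7, 1.3, -1.8]
opening: 0.462
grasp_force: 63.0
```

```bash
python3 -c "
from bench import ctrl
from h import *
ins(ctrl)"
```

```text
23.85 pos [ 0.4813 -0.4135  0.1061] rv-tilt [ 0.003 -0.001 -1.   ] F [-4.73  1.34 -1.79] Mtool [0.0578 0.5971 0.0929] M [ 0.1315  0.5852 -0.0931] open 0.462 63.0
tip depth mm 23.656617014779847 lat -0.09932964257582212 Fx -4.909420567058018 Fy -0.20194665846219942 Fz -1.7897770425460169
```

Call:
carry_out(
  steps=[-0.001,0,0,0,0,0,0,-0.002,0,0,0,0,0,0,-0.002,0,0,0,0,0,0],
)

```text
time_s: 24.15
eef_pos: [0.4816, -0.4135, 0.106]
eef_rot: [-0.004, 0.158, 0.987, 0.001]
wrist_force: [-14.1, 4.8, 4.6]
opening: 0.46
grasp_force: 63.7
```

```bash
python3 - <<'E'
from bench import ctrl
from h import *
import cv2
ins(ctrl)
s=ctrl.camera("scene")[:,:,::-1]
cv2.imwrite("pics/s2.png",cv2.resize(s[240:400,250:430],None,fx=3.7,fy=3.7,interpolation=cv2.INTER_CUBIC))
E
```

```text
24.15 pos [ 0.4816 -0.4135  0.106 ] rv-tilt [ 0.007  0.    -1.   ] F [-14.11   4.82   4.64] Mtool [0.109  1.7289 0.2789] M [ 0.4354  1.677  -0.2776] open 0.46 63.7
tip depth mm 23.955043457872236 lat -0.13494246695040987 Fx -14.909489083216615 Fy 0.17066302207573578 Fz 4.639455825828683
```

View pics/s2.png

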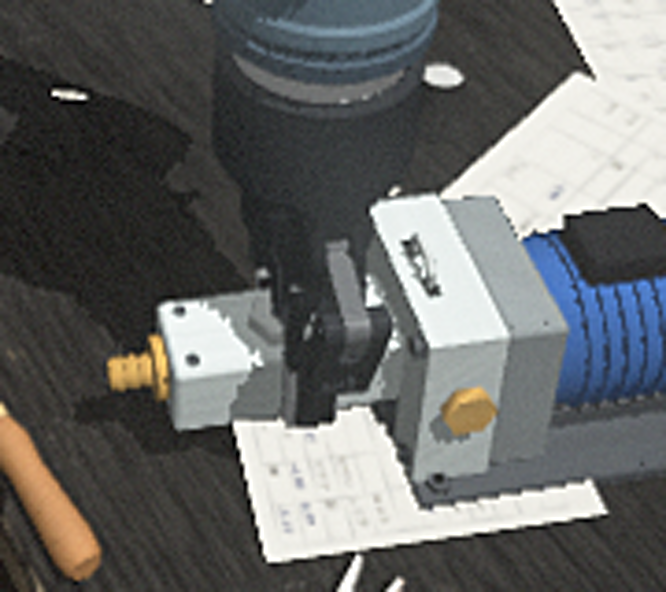

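The valve's face is flat against the block (crop around x 400) and the force rises at a hard stop after the snap. I'll relax the push, release and lift away.

Call:
carry_out(
  steps=[0.002,0,0,0,0,0,0,0.003,0,0,0,0,0,0,0.003,0,0,0,0,0,0,0.003,0,0,0,0,0,1,0.003,0,0,0,0,0,1,0.003,0,0,0,0,0,1,0.003,0,0,0,0,0,1,0.003,0,0,0,0,0,1,0.003,0,-0.01,0,0,0,1,0.003,0,-0.03,0,0,0,1,0.003,0,-0.06,0,0,0,1,0.003,0,-0.1,0,0,0,1,0.003,0,-0.14,0,0,0,1,0.1,0,-0.16,0,0,0,1,0.1,0,-0.16,0,0,0,1,0.15,0,-0.16,0,0,0,1,0.15,0,-0.16,0,0,0,1,0.15,0,-0.16,0,0,0,1],
)

```text
time_s: 26.0
eef_pos: [0.3409, -0.3672, 0.2674]
eef_rot: [-0.0, 0.159, 0.987, -0.001]
wrist_force: [-0.6, -0.3, 1.3]
opening: 1.0
grasp_force: 0.0
```

```bash
python3 - <<'E'
from bench import ctrl
from h import *
import cv2
feel(ctrl)
s=ctrl.camera("scene")[:,:,::-1]; t=ctrl.camera("top")[:,:,::-1]
a=cv2.resize(s[150:400,160:430],None,fx=2,fy=2,interpolation=cv2.INTER_CUBIC)
b=cv2.resize(t[150:310,370:470],None,fx=2.4,fy=3.125)
cv2.imwrite("pics/m3.png",np.hstack([a,b]))
E
```

```text
26.0 pos [ 0.3409 -0.3672  0.2674] rv-tilt [ 0.    -0.002 -1.   ] F [-0.58 -0.27  1.3 ] Mtool [-0.0627 -0.0249  0.0044] M [ 0.0517 -0.0433 -0.0043] open 1.0 0.0
```

View pics/m3.png

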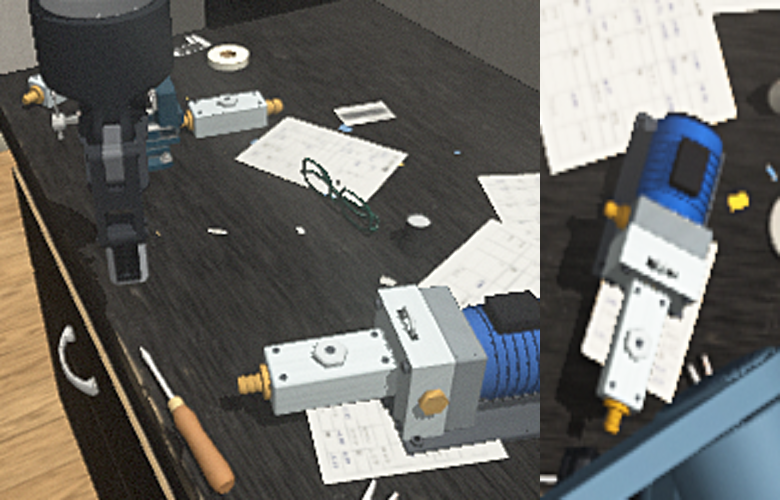

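The valve sits flush and in line with the block, held with the gripper clear. The spectacles and the other valves lie as before.

```bash
python3 -c "
from bench import ctrl
print(ctrl.hand_in())"
```

```text
the job is handed in; nothing more can be done
None
```

The free-shuttle valve (the one that lay nearest the pump) is plugged home in the port and released, the other two valves are on the worktop, the spectacles are undisturbed, and the job was handed in at about 26 s; no verdict was returned.

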